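Change the blown knife-blade fuse on a rubber-mounted chassis

TASK

Change the fuse on the rubber-mounted chassis: pull the blown fuse (tan, sooty, red pin up) out of its spring clips and put it in the blue scrap tray. Then press the clean white spare with the green bands slowly straight down between the clips, by feel because the chassis gives under the hand, and never with more than about 30 N or the moulded base cracks, until both blades have snapped in and it sits fully home and upright. Let go of it, and leave the other things on the bench where they are.

Things in the scene. Friction and masses are not known exactly. Their poses are not given: they have to be found in the camera images.
- fuse_base: black moulded fuse base, 150 long (y, from clip to clip) x 56 wide, screwed on the chassis plate. Origin: middle of its underside, 38 mm above the bench unloaded; z up. Pushing a fuse in or pulling one out takes 10 to 20 N; past the snap it sits on its stop, and a slow press of about 19 N is enough to be sure. Pressing with over about 30 N breaks it (45 N in all with the clips' own squeeze); press slowly
- chassis: two grey steel channels fixed on the bench, with four soft rubber mounts that carry an aluminium plate, 200 (y) x 130 (x) x 4 mm, and on it the fuse base and clips. Origin: bench height, under the fuse base's middle. Pressed or pulled, the plate sinks or rises straight, by several mm to over two centimetres, and springs back when let go; a fuse's weight alone sinks it 2 to 4 mm
- seat (a point): point 22 mm above the fuse base's origin (60 mm above the bench, unloaded) where the centre of a fuse's underside is when that fuse is fully home; axes as the base's. It moves with the plate
- clip_a (a point): middle of the clip at the base's +y end, 52 mm from the base's middle and 49.5 mm above its origin: two copper spring leaves, 20 long (y), with rounded bumps at this height 3.6 mm apart (in x) when empty, which a blade must spread to 7 mm; the flared mouth above is 19 mm wide and ends 60 mm above the base's origin. Axes as the base's
- clip_b (a point): the same for the clip at the base's -y end. In both, the blade's foot is stopped 40.5 mm above the base's origin; a shoulder 5 mm beyond the blade's end rises to 44 mm above it
- spare_fuse: good fuse, standing on the bench: white body with green bands, 66 (y) x 40 (x) x 48 tall, lugs on top to 56; origin: centre of the underside, z up. From each end a silver blade reaches y = 67 mm, 7 thick, from 18.5 to 37 above the underside; its lower 4 mm are chamfered to 3.4, a groove 9 above its foot catches the clip. About 0.22 kg. Either way round. Grasp across the 40 mm
- blown_fuse: blown fuse: same shape, sizes, origin and mass, tan sooty body with a red pin standing 6 mm out of the middle of its top; snapped in the clips at the start, its origin at the point seat and its axes along the base's
- scrap_tray: shallow blue steel tray, 150 (x) x 200 (y), 30 tall, walls and floor 3 thick; origin at the centre of its underside; fixed. Left or right of the chassis, the spare fuse stands on the other side
- glue_bottle: white glue bottle with red cap, 50 across and 140 tall, standing (mm), origin at the centre of its underside; not to be disturbed
- tape_measure: yellow tape measure, 66 x 72 x 34 (mm), origin at the centre of its underside; not to be disturbed
- yellow_screwdriver: yellow screwdriver, 26 x 162 x 26, lying along its y (mm), origin at the centre of its underside; not to be disturbed
Things that resemble listed ones, but are neither listed nor needed, are in the scene too. Leave any orange or pink look-alike of the blown_fuse alone.

How it is judged:
By the outcome, as a careful person would: the job done as asked, in the order asked, and still so for the second after the job is handed in, with the robot touching nothing.
It also fails if it takes over 58 s, if anything falls off the work surface, if the arm or the gripper's body presses on something with over 40 N, if the wrist force passes 120 N, or if a joint passes its speed limit or range.

ROBOT

A 6-joint arm with a two-finger parallel gripper is mounted at the origin on a cart in front of the work surface, level with it; the furniture and walls round the work are solid. World frame = base frame: x ahead of the robot, y to its left, z up, the work surface at z = 0. Lengths are in m, angles in rad, forces in N, time in s.
With the tool pointing down it reaches from about 0.375 to 0.975 m from the base axis. Payload 3.8 kg.
Tool frame: the origin (TCP) lies midway between the tips of the shut fingers; the grasp point (between the pads) lies 19 mm behind it; z points along the fingers, x is the direction in which the jaws open and shut, and the axes are right-handed (so a half turn about z gives the same grasp; the last joint's range is limited). The gripper opens to 88 mm and grips with 3 to 60 N. Pads are 18 mm wide; open, the fingers measure 123 mm over their backs; the gripper's body (75 mm by 187 mm) begins 45 mm behind the grasp point.
Start: joints at [1.195, 0.264, 1.604, -0, 1.274, -0.037], TCP at [0.224, 0.637, 0.239] pointing down, gripper open.
Joint ranges: [-2.63, 2.63], [-0.94, 2.18], [0.31, 2.57], [-1.31, 4.45], [0, 2.66], [-2.55, 2.55]. Speed limits (rad/s): [2.57, 2.57, 3.14, 3.14, 3.14, 3.14].

INTERFACE

Orientations are given as a unit quaternion [w, x, y, z].
In Python, from workcell import telemetry, cams, close_job gives the robot as it stands.
- The arm moves only by the shell command python3 -m crank 'ROWS' [FORCE]. ROWS is JSON, a list of rows, each an object with "offset": the shift along the tool's x, y, z in m, a list of three; "rot": the turn, a rotation vector about the tool's x, y, z in degrees, a list of three; "claw": the opening, from -1 (shut) to 1 (fully open), so that 0 is half open. In form: [{"offset": [x, y, z], "rot": [ax, ay, az], "claw": claw}, ...]. A call has 1 to 20 rows; each row is the pose to reach, as a shift and turn from the pose commanded when the call began, along the tool's axes at that moment; what a row does not reach only later rows make up. A row lasts 1/10 s, in which the tool goes at most 50 mm and 8.59 degrees, less where a joint would pass 70% of its speed; a pose out of reach is approached as far as the arm can. A call with a gripper value outside its range is refused whole. The fingers move at their own pace and stop on an object; FORCE is the grip in N (left out, the last holds). Time passes only in rows, so rows that repeat a pose let the fingers close. It gives the time, the measured TCP pose, the force and the opening at its end, in the units of the state.
- telemetry.state(): the state, without advancing time (a new reading comes with each control period).
- cams.read_camera(name): name is "scene" or "top"; returns a dict with "pixels" (400x640x3 uint8, blue, green, red), "fx", "fy", "cx", "cy" (pixels), "rvec" (rotation vector, rad) and "tvec" (3), from world to camera coordinates, as OpenCV has them. Camera axes: x right, y down, z forward; pixel columns grow to the right and rows downward; lengths in m; the calibration is good to about 2 mm. A picture is of the moment at which its call begins. There is no depth.
- close_job(): hands the job in, once; it reports no verdict.
The state is a dict: "clock": time; "joint_positions": joint angles; "dq": joint speeds; "joint_torque": joint torques, N m; "eef_pos": TCP position; "ee_rot": TCP orientation; "wrist_force": force on the tool from outside, world axes, zero at the start; "moment": the same for the moment, N m; "gripper_width": finger opening in m.
Only numpy, scipy, OpenCV 4.12 (cv2) and the standard library are available. Lean on these libraries where they do the work, as an engineer would, in place of code of your own. Each camera call takes 0.05 s, during which the arm holds its last target. There are 200 camera calls.

## Working session

There is one attempt and no reset: what is moved stays moved. The work goes in short steps, Python scripts to look and compute and a shell command to move; the robot and the scene stay as the last step left them, time stands still between calls to the robot, and variables do not carry over. Pictures are saved under pics/ and viewed, about 8 in all and at most 12, crops included, and the job is handed in when it is done.

```bash
mkdir -p pics
cat > h.py <<'E'
import numpy as np, cv2
from workcell import telemetry, cams
def shot(n,f=None):
    c=cams.read_camera(n)
    if f: cv2.imwrite('pics/'+f,c['pixels'])
    return c
def ray(c,u,v,z):
    R=cv2.Rodrigues(np.array(c['rvec'],float))[0]; t=np.array(c['tvec'],float).ravel()
    o=-R.T@t; d=R.T@np.array([(u-c['cx'])/c['fx'],(v-c['cy'])/c['fy'],1])
    return o+d*(z-o[2])/d[2]
def proj(c,P):
    K=np.array([[c['fx'],0,c['cx']],[0,c['fy'],c['cy']],[0,0,1]])
    return cv2.projectPoints(np.array(P,float).reshape(-1,1,3),np.array(c['rvec'],float),np.array(c['tvec'],float),K,None)[0].reshape(-1,2)
E
python3 - <<'E'
from h import *
import pickle
for n in('scene','top'):
    c=shot(n,n+'0.png'); pickle.dump(c,open(n+'.pkl','wb'))
    R=cv2.Rodrigues(np.array(c['rvec'],float))[0]; print(n,c['fx'],-R.T@np.array(c['tvec']).ravel(),R[2])
print(telemetry.state())
E
```

```text
scene 362.7904117518888 [-0.03598689 -0.41732876  0.88451577] [ 0.54721124  0.38502918 -0.74317722]
top 412.0807970535956 [ 0.37968077 -0.01008171  1.16377109] [ 0.15536104  0.01032063 -0.98780384]
{'clock': 0.1, 'joint_positions': array([ 1.19508313e+00,  2.64678983e-01,  1.60521720e+00,  2.79555739e-06,
        1.27369922e+00, -3.68844125e-02]), 'dq': array([-0.00103637, -0.00162391, -0.0025855 , -0.00219925,  0.001252  ,
       -0.00018049]), 'joint_torque': array([ 7.28571176e-04, -5.03620541e+01, -3.58072722e+01,  7.32026738e-02,
        2.32669810e-02, -5.11417682e-05]), 'eef_pos': array([0.22411675, 0.63603628, 0.23752265]), 'ee_rot': array([ 5.46904991e-04,  8.16205285e-01,  5.77761135e-01, -8.38838563e-04]), 'wrist_force': array([-0.22547434, -0.13258477,  0.33394431]), 'moment': array([-0.08363016,  0.02576424, -0.00216511]), 'gripper_width': 0.08825587007500563}
```

View pics/top0.png

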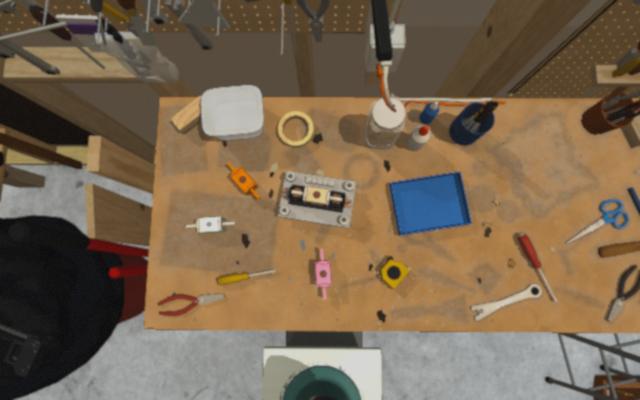

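View pics/scene0.png

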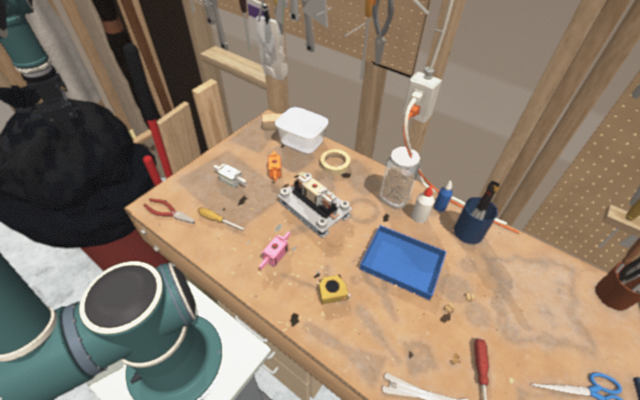

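The top view shows the candidates for the fuse:
- Tan at (317,196), in the clips. This is the blown one.
- Orange at (242,180) and pink at (322,272). These are look-alikes.
- White at (209,225). This is the spare.

The blue tray is at (429,203). I'll confirm with an enlarged crop.

Run:
```python
from h import *
import pickle
c=pickle.load(open('top.pkl','rb'));im=c['pixels']; s=pickle.load(open('scene.pkl','rb'));si=s['pixels']
a=cv2.resize(im[165:240,275:360],None,fx=4.6,fy=4.6,interpolation=cv2.INTER_CUBIC)
b=cv2.resize(im[200:250,180:240],None,fx=4.6,fy=4.6,interpolation=cv2.INTER_CUBIC)
d=cv2.resize(si[160:240,270:360],None,fx=4,fy=4,interpolation=cv2.INTER_CUBIC)
o=np.zeros((600,800,3),np.uint8); 
for q,y,x in((a,0,0),(b,350,0),(d,0,420)):
    q=q[:600-y,:800-x]; o[y:y+q.shape[0],x:x+q.shape[1]]=q
cv2.imwrite('pics/crop1.png',o)
hsv=cv2.cvtColor(im,cv2.COLOR_BGR2HSV)
def big(m,box):
    k=np.zeros_like(m);x0,y0,x1,y1=box;k[y0:y1,x0:x1]=m[y0:y1,x0:x1]
    n,l,st,ce=cv2.connectedComponentsWithStats(k);i=1+np.argmax(st[1:,4]);p=np.argwhere(l==i)[:,::-1].astype(np.float32)
    return st[i],ce[i],cv2.minAreaRect(p)
w=cv2.inRange(hsv,(0,0,140),(179,45,255)); print('spare',big(w,(180,205,240,245)))
print('blue',big(cv2.inRange(hsv,(100,120,60),(125,255,255)),(370,150,490,250)))
print('plate',big(cv2.inRange(hsv,(0,0,90),(179,50,255)),(270,160,365,235)))
print('tan',big(cv2.inRange(hsv,(10,50,150),(30,200,255)),(300,182,335,210)))
print('black',big(cv2.inRange(hsv,(0,0,0),(179,255,60)),(280,175,360,220)))
```

```text
spare (array([197, 217,  25,  16, 339], dtype=int32), array([209.30383481, 224.26548673]), ((208.84010314941406, 224.2613983154297), (14.605645179748535, 24.4377384185791), 85.91438293457031))
blue (array([ 391,  173,   79,   62, 3695], dtype=int32), array([429.49066306, 203.22652233]), ((429.8220520019531, 202.99642944335938), (52.100852966308594, 72.19598388671875), 80.83765411376953))
plate (array([ 278,  198,   74,   29, 1081], dtype=int32), array([314.25901943, 213.93617021]), ((314.2398986816406, 212.19073486328125), (71.54291534423828, 19.463321685791016), 8.746162414550781))
tan (array([304, 186,  26,  18, 317], dtype=int32), array([316.35646688, 194.22397476]), ((316.0540466308594, 194.17568969726562), (24.166650772094727, 15.45350456237793), 9.462322235107422))
black (array([289, 186,  56,  26, 339], dtype=int32), array([315.91740413, 201.79941003]), ((315.9153747558594, 198.09088134765625), (55.41012954711914, 18.110435485839844), 9.246112823486328))
```

View pics/crop1.png

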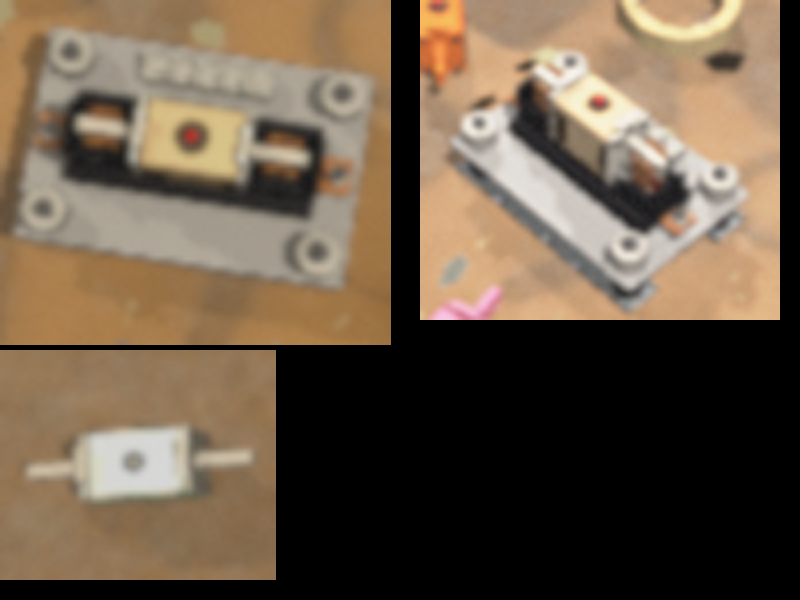

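Confirmed. The tan fuse with the red pin at about (316,194) is in the clips, and the white spare is at about (208.5,224). Next I turn these into positions.

Run:
```python
from h import *
import pickle
c=pickle.load(open('top.pkl','rb'));s=pickle.load(open('scene.pkl','rb'))
def red(c,box):
    x0,y0,x1,y1=box;p=c['pixels'][y0:y1,x0:x1].astype(float); w=np.clip(p[...,2]-1.9*p[...,1]-0,0,None)
    v,u=np.mgrid[y0:y1,x0:x1]; return (u*w).sum()/w.sum(),(v*w).sum()/w.sum(),w.max()
a=red(c,(310,187,322,201)); b=red(s,(309,178,321,192)); print(a,b)
print('pin',ray(c,a[0],a[1],.11),ray(s,b[0],b[1],.11))
f=lambda x,y,x0,y0:((x+.5)/4.6-.5+x0,(y+.5)/4.6-.5+y0)
def line(p,q,z):
    P=ray(c,*p,z);Q=ray(c,*q,z);d=P-Q;print('mid',(P+Q)/2,'len',np.hypot(d[0],d[1]),'yaw of +y axis deg',np.degrees(np.arctan2(-d[0],d[1])))
print('blown');line(f(77,126,275,165),f(311,157,275,165),.094)
print('plate edges (z=.034)');line(f(50,30,275,165),f(375,72,275,165),.036);line(f(15,236,275,165),f(342,286,275,165),.036)
print('spare',ray(c,*f(133,461-350,180,200),.048));line(f(27,471-350,180,200),f(252,457-350,180,200),.037)
m=cv2.inRange(cv2.cvtColor(c['pixels'],cv2.COLOR_BGR2HSV),(0,0,140),(179,60,255))
print('tray',[ray(c,*p,.03).round(4) for p in((391,184),(463,174),(469,225),(397,235),(430,203))])
for n,u,v in(('pink',322,272),('orange',242,180),('glue',420,138),('tape',394,272)):print(n,ray(c,u,v,.03))
st=telemetry.state();from scipy.spatial.transform import Rotation as R
q=st['ee_rot'];M=R.from_quat([q[1],q[2],q[3],q[0]]).as_matrix();print(M.round(3),st['eef_pos'])
```

```text
(np.float64(316.1191685912241), np.float64(194.1515011547344), np.float64(72.30000000000001)) (np.float64(314.2750809061489), np.float64(185.0), np.float64(44.80000000000001))
pin [0.55248064 0.01647526 0.11      ] [0.54926818 0.01310866 0.11      ]
blown
mid [0.55188211 0.01523319 0.094     ] len 0.135067513806927 yaw of +y axis deg -7.390295559623047
plate edges (z=.034)
mid [0.61694252 0.00593059 0.036     ] len 0.19913747145734828 yaw of +y axis deg -7.28968221265351
mid [0.48896376 0.02543907 0.036     ] len 0.19762173496397786 yaw of +y axis deg -8.428536934212914
spare [0.47982895 0.310137   0.048     ]
mid [0.47904133 0.30931453 0.037     ] len 0.13459201780472096 yaw of +y axis deg 3.853358246142499
tray [array([ 0.5952, -0.1906,  0.03  ]), array([ 0.6246, -0.3925,  0.03  ]), array([ 0.4816, -0.4021,  0.03  ]), array([ 0.4531, -0.2041,  0.03  ]), array([ 0.5421, -0.2974,  0.03  ])]
pink [0.35207297 0.0008333  0.03      ]
orange [0.60498252 0.22703033 0.03      ]
glue [ 0.72861382 -0.27554944  0.03      ]
tape [ 0.35325714 -0.19380371  0.03      ]
[[ 0.332  0.943 -0.001]
 [ 0.943 -0.332 -0.002]
 [-0.002 -0.    -1.   ]] [0.22411675 0.63603628 0.23752265]
```

```bash
python3 -m crank '[{"offset":[-0.477,0.514,0],"rot":[0,0,78.1],"claw":1},{"offset":[-0.477,0.514,0],"rot":[0,0,78.1],"claw":1},{"offset":[-0.477,0.514,0],"rot":[0,0,78.1],"claw":1},{"offset":[-0.477,0.514,0],"rot":[0,0,78.1],"claw":1},{"offset":[-0.477,0.514,0],"rot":[0,0,78.1],"claw":1},{"offset":[-0.477,0.514,0],"rot":[0,0,78.1],"claw":1},{"offset":[-0.477,0.514,0],"rot":[0,0,78.1],"claw":1},{"offset":[-0.477,0.514,0],"rot":[0,0,78.1],"claw":1},{"offset":[-0.477,0.514,0],"rot":[0,0,78.1],"claw":1},{"offset":[-0.477,0.514,0],"rot":[0,0,78.1],"claw":1},{"offset":[-0.477,0.514,0],"rot":[0,0,78.1],"claw":1},{"offset":[-0.477,0.514,0],"rot":[0,0,78.1],"claw":1},{"offset":[-0.477,0.514,0],"rot":[0,0,78.1],"claw":1},{"offset":[-0.477,0.514,0],"rot":[0,0,78.1],"claw":1},{"offset":[-0.477,0.514,0],"rot":[0,0,78.1],"claw":1},{"offset":[-0.477,0.514,0],"rot":[0,0,78.1],"claw":1},{"offset":[-0.477,0.514,0],"rot":[0,0,78.1],"claw":1},{"offset":[-0.477,0.514,0],"rot":[0,0,78.1],"claw":1}]'
cat >> h.py <<'E'
from scipy.spatial.transform import Rotation as Rot
def pose():
    st=telemetry.state();q=st['ee_rot'];M=Rot.from_quat([q[1],q[2],q[3],q[0]]).as_matrix();p=np.array(st['eef_pos'])
    print('t%.2f'%st['clock'],'p',p.round(4),'yaw',np.degrees(np.arctan2(M[1,0],M[0,0])).round(2),'z',M[:,2].round(4),'F',np.array(st['wrist_force']).round(1),'M',np.array(st['moment']).round(2),'w',round(st['gripper_width'],4)); return p,M
def to(x,y,z):
    p,M=pose(); print('tool shift',(M.T@(np.array([x,y,z])-p)).round(4))
E
python3 -c "
from h import *
to(.551,.015,.069)"
```

```text
clock: 1.9
eef_pos: [0.5499, 0.0173, 0.2385]
ee_rot: [-0.0, 0.998, -0.065, -0.0]
wrist_force: [0.8, 0.2, 0.4]
gripper_width: 0.0879
t1.90 p [0.5499 0.0173 0.2385] yaw -7.41 z [-6.e-04  3.e-04 -1.e+00] F [0.8 0.2 0.4] M [-0.07  0.1  -0.02] w 0.0879
tool shift [0.0015 0.0022 0.1695]
```

```bash
python3 -m crank '[{"offset":[0.0015,0.002,0.05],"rot":[0,0,0],"claw":1},{"offset":[0.0015,0.002,0.09],"rot":[0,0,0],"claw":1},{"offset":[0.0015,0.002,0.12],"rot":[0,0,0],"claw":1},{"offset":[0.0015,0.002,0.14],"rot":[0,0,0],"claw":1},{"offset":[0.0015,0.002,0.155],"rot":[0,0,0],"claw":1},{"offset":[0.0015,0.002,0.165],"rot":[0,0,0],"claw":1},{"offset":[0.0015,0.002,0.169],"rot":[0,0,0],"claw":1},{"offset":[0.0015,0.002,0.169],"rot":[0,0,0],"claw":1}]'
python3 - <<'E'
from h import *
pose(); c=shot('scene');t=shot('top')
a=cv2.resize(c['pixels'][130:230,250:370],(480,400),interpolation=cv2.INTER_CUBIC)
b=cv2.resize(t['pixels'][150:250,265:365],(320,320),interpolation=cv2.INTER_CUBIC)
o=np.zeros((400,800,3),np.uint8);o[:,:480]=a;o[:320,480:]=b;cv2.imwrite('pics/g1.png',o)
E
```

```text
clock: 2.7
eef_pos: [0.552, 0.0141, 0.0699]
ee_rot: [-0.0, 0.998, -0.065, 0.0]
wrist_force: [0.1, 0.7, -0.1]
gripper_width: 0.0879
t2.70 p [0.552  0.0141 0.0699] yaw -7.48 z [ 3.e-04  0.e+00 -1.e+00] F [ 0.1  0.7 -0.1] M [-0.11  0.01  0.  ] w 0.0879
```

View pics/g1.png

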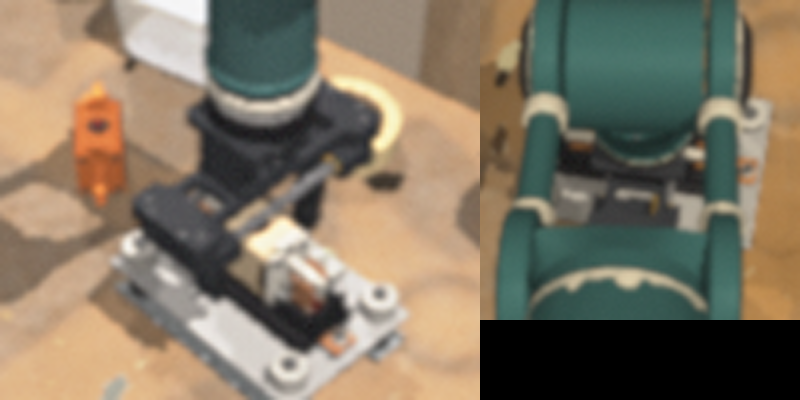

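The fingers straddle the tan fuse, in the scene crop at about (280,260), and nothing is touching. I close gently first, to see how well the jaws are centred, then firmly.

```bash
python3 -m crank '[{"offset":[0,0,0],"rot":[0,0,0],"claw":0},{"offset":[0,0,0],"rot":[0,0,0],"claw":0},{"offset":[0,0,0],"rot":[0,0,0],"claw":-0.3},{"offset":[0,0,0],"rot":[0,0,0],"claw":-0.3},{"offset":[0,0,0],"rot":[0,0,0],"claw":-0.3},{"offset":[0,0,0],"rot":[0,0,0],"claw":-0.3}]' 8; python3 -c "
from h import *
pose()"
```

```text
clock: 3.4
eef_pos: [0.5521, 0.0137, 0.0697]
ee_rot: [0.0, 0.998, -0.066, 0.0]
wrist_force: [8.0, -0.8, -3.0]
gripper_width: 0.0421
t3.40 p [0.5521 0.0137 0.0697] yaw -7.51 z [ 8.e-04 -1.e-04 -1.e+00] F [ 8.  -0.8 -3. ] M [-0.26 -1.27 -0.08] w 0.0421
```

```bash
python3 -m crank '[{"offset":[0.0005,0,0],"rot":[0,0,0],"claw":-0.3},{"offset":[0.001,0,0],"rot":[0,0,0],"claw":-0.3},{"offset":[0.001,0,0],"rot":[0,0,0],"claw":-0.3},{"offset":[0.001,0,0],"rot":[0,0,0],"claw":-0.3}]' 8; python3 -c "
from h import *
pose()"
```

```text
clock: 3.8
eef_pos: [0.5532, 0.0135, 0.0698]
ee_rot: [-0.0, 0.998, -0.066, 0.0]
wrist_force: [2.9, -0.9, 0.3]
gripper_width: 0.0399
t3.80 p [0.5532 0.0135 0.0698] yaw -7.52 z [ 8.e-04 -0.e+00 -1.e+00] F [ 2.9 -0.9  0.3] M [-0.18 -0.34 -0.03] w 0.0399
```

```bash
python3 -m crank '[{"offset":[0.0003,0,0],"rot":[0,0,0],"claw":-0.5},{"offset":[0.0003,0,0],"rot":[0,0,0],"claw":-0.5},{"offset":[0.0003,0,0],"rot":[0,0,0],"claw":-0.5}]' 55; python3 -c "
from h import *
pose()"; python3 -m crank '[{"offset":[0.0003,0,-0.003],"rot":[0,0,0],"claw":-0.5},{"offset":[0.0003,0,-0.006],"rot":[0,0,0],"claw":-0.5},{"offset":[0.0003,0,-0.009],"rot":[0,0,0],"claw":-0.5},{"offset":[0.0003,0,-0.012],"rot":[0,0,0],"claw":-0.5},{"offset":[0.0003,0,-0.015],"rot":[0,0,0],"claw":-0.5},{"offset":[0.0003,0,-0.018],"rot":[0,0,0],"claw":-0.5},{"offset":[0.0003,0,-0.021],"rot":[0,0,0],"claw":-0.5},{"offset":[0.0003,0,-0.024],"rot":[0,0,0],"claw":-0.5},{"offset":[0.0003,0,-0.027],"rot":[0,0,0],"claw":-0.5},{"offset":[0.0003,0,-0.03],"rot":[0,0,0],"claw":-0.5},{"offset":[0.0003,0,-0.035],"rot":[0,0,0],"claw":-0.5},{"offset":[0.0003,0,-0.04],"rot":[0,0,0],"claw":-0.5},{"offset":[0.0003,0,-0.045],"rot":[0,0,0],"claw":-0.5},{"offset":[0.0003,0,-0.05],"rot":[0,0,0],"claw":-0.5},{"offset":[0.0003,0,-0.06],"rot":[0,0,0],"claw":-0.5},{"offset":[0.0003,0,-0.08],"rot":[0,0,0],"claw":-0.5},{"offset":[0.0003,0,-0.1],"rot":[0,0,0],"claw":-0.5},{"offset":[0.0003,0,-0.12],"rot":[0,0,0],"claw":-0.5},{"offset":[0.0003,0,-0.12],"rot":[0,0,0],"claw":-0.5}]';python3 - <<'E'
from h import *
pose(); c=shot('scene');t=shot('top')
a=cv2.resize(c['pixels'][110:230,250:370],(480,480),interpolation=cv2.INTER_CUBIC)
b=cv2.resize(t['pixels'][150:250,265:365],(320,320),interpolation=cv2.INTER_CUBIC)
o=np.zeros((480,800,3),np.uint8);o[:,:480]=a;o[:320,480:]=b;cv2.imwrite('pics/g2.png',o)
to(.5386,-.2973,.19)
E
```

```text
clock: 4.1
eef_pos: [0.5533, 0.0136, 0.0698]
ee_rot: [-0.0, 0.998, -0.066, 0.0]
wrist_force: [1.8, -0.9, -1.1]
gripper_width: 0.04
t4.10 p [0.5533 0.0136 0.0698] yaw -7.52 z [ 3.e-04  1.e-04 -1.e+00] F [ 1.8 -0.9 -1.1] M [-0.15 -0.28 -0.3 ] w 0.04
clock: 6.0
eef_pos: [0.5559, 0.0135, 0.1938]
ee_rot: [-0.0, 0.998, -0.066, 0.004]
wrist_force: [0.3, -0.2, -2.2]
gripper_width: 0.0393
t6.00 p [0.5559 0.0135 0.1938] yaw -7.51 z [ 7.1e-03 -1.0e-04 -1.0e+00] F [ 0.3 -0.2 -2.2] M [-0.04  0.02 -0.01] w 0.0393
t6.10 p [0.5537 0.0135 0.1902] yaw -7.51 z [ 1.3e-03 -1.0e-04 -1.0e+00] F [-0.9  0.2 -2.7] M [-0.07  0.08 -0.01] w 0.04
tool shift [2.570e-02 3.101e-01 2.000e-04]
```

View pics/g2.png

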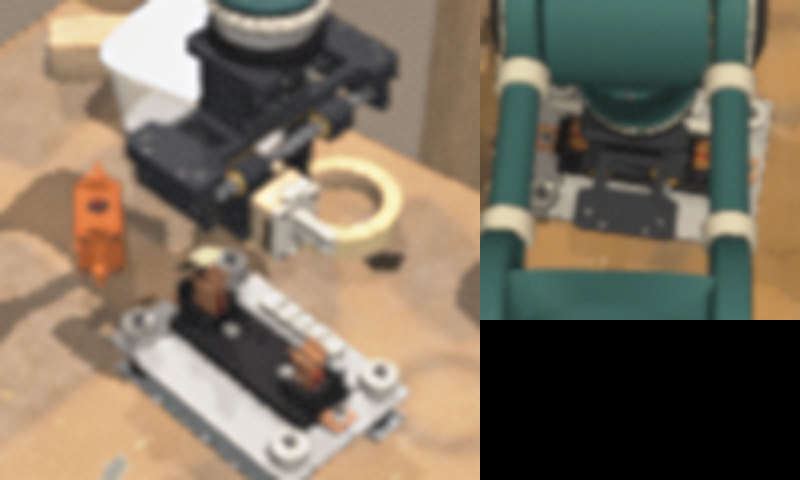

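The fuse is out and held level, at about (290,205) in the crop. The clips are empty. Next, the tray.

```bash
python3 -m crank '[{"offset":[0.0257,0.31,0],"rot":[0,0,0],"claw":-0.5},{"offset":[0.0257,0.31,0],"rot":[0,0,0],"claw":-0.5},{"offset":[0.0257,0.31,0],"rot":[0,0,0],"claw":-0.5},{"offset":[0.0257,0.31,0],"rot":[0,0,0],"claw":-0.5},{"offset":[0.0257,0.31,0],"rot":[0,0,0],"claw":-0.5},{"offset":[0.0257,0.31,0],"rot":[0,0,0],"claw":-0.5},{"offset":[0.0257,0.31,0.02],"rot":[0,0,0],"claw":-0.5},{"offset":[0.0257,0.31,0.06],"rot":[0,0,0],"claw":-0.5},{"offset":[0.0257,0.31,0.1],"rot":[0,0,0],"claw":-0.5},{"offset":[0.0257,0.31,0.13],"rot":[0,0,0],"claw":-0.5},{"offset":[0.0257,0.31,0.15],"rot":[0,0,0],"claw":-0.5},{"offset":[0.0257,0.31,0.16],"rot":[0,0,0],"claw":-0.5},{"offset":[0.0257,0.31,0.165],"rot":[0,0,0],"claw":-0.5},{"offset":[0.0257,0.31,0.168],"rot":[0,0,0],"claw":-0.5},{"offset":[0.0257,0.31,0.168],"rot":[0,0,0],"claw":-0.5}]';python3 -c "
from h import *
to(.5386,-.2973,.018)"
```

```text
clock: 7.6
eef_pos: [0.5389, -0.2975, 0.0223]
ee_rot: [0.0, 0.998, -0.065, 0.001]
wrist_force: [0.1, -0.0, -1.1]
gripper_width: 0.0398
t7.60 p [ 0.5389 -0.2975  0.0223] yaw -7.5 z [ 1.e-03 -6.e-04 -1.e+00] F [ 0.1 -0.  -1.1] M [-0.1   0.09  0.  ] w 0.0398
tool shift [-0.0003 -0.0001  0.0043]
```

```bash
python3 -m crank '[{"offset":[0,0,0.002],"rot":[0,0,0],"claw":-0.5},{"offset":[0,0,0.004],"rot":[0,0,0],"claw":-0.5},{"offset":[0,0,0.006],"rot":[0,0,0],"claw":-0.5},{"offset":[0,0,0.006],"rot":[0,0,0],"claw":-0.5}]'; python3 -m crank '[{"offset":[0,0,0],"rot":[0,0,0],"claw":0.3},{"offset":[0,0,0],"rot":[0,0,0],"claw":0.3},{"offset":[0,0,0],"rot":[0,0,0],"claw":0.3},{"offset":[0,0,-0.02],"rot":[0,0,0],"claw":0.3},{"offset":[0,0,-0.06],"rot":[0,0,0],"claw":0.3},{"offset":[0,0,-0.11],"rot":[0,0,0],"claw":0.3},{"offset":[0,0,-0.16],"rot":[0,0,0],"claw":0.3},{"offset":[0,0,-0.18],"rot":[0,0,0],"claw":0.3},{"offset":[0,0,-0.18],"rot":[0,0,0],"claw":0.3}]' 20
python3 -c "
from h import *
to(.4795,.3097,.2)"
```

```text
clock: 8.0
eef_pos: [0.5383, -0.2971, 0.0157]
ee_rot: [0.0, 0.998, -0.065, -0.0]
wrist_force: [0.1, -0.2, -3.0]
gripper_width: 0.0395
clock: 8.9
eef_pos: [0.5412, -0.2989, 0.2015]
ee_rot: [0.002, 0.998, -0.065, 0.004]
wrist_force: [0.2, -0.6, -0.1]
gripper_width: 0.0574
t8.90 p [ 0.5412 -0.2989  0.2015] yaw -7.51 z [ 0.0086 -0.0052 -0.9999] F [ 0.2 -0.6 -0.1] M [-0.04  0.05 -0.03] w 0.0574
tool shift [-0.1407 -0.5953 -0.0022]
```

```bash
python3 -m crank '[{"offset":[-0.138,-0.594,0],"rot":[0,0,-11.4],"claw":1},{"offset":[-0.138,-0.594,0],"rot":[0,0,-11.4],"claw":1},{"offset":[-0.138,-0.594,0],"rot":[0,0,-11.4],"claw":1},{"offset":[-0.138,-0.594,0],"rot":[0,0,-11.4],"claw":1},{"offset":[-0.138,-0.594,0],"rot":[0,0,-11.4],"claw":1},{"offset":[-0.138,-0.594,0],"rot":[0,0,-11.4],"claw":1},{"offset":[-0.138,-0.594,0],"rot":[0,0,-11.4],"claw":1},{"offset":[-0.138,-0.594,0],"rot":[0,0,-11.4],"claw":1},{"offset":[-0.138,-0.594,0],"rot":[0,0,-11.4],"claw":1},{"offset":[-0.138,-0.594,0],"rot":[0,0,-11.4],"claw":1},{"offset":[-0.138,-0.594,0],"rot":[0,0,-11.4],"claw":1},{"offset":[-0.138,-0.594,0],"rot":[0,0,-11.4],"claw":1},{"offset":[-0.138,-0.594,0],"rot":[0,0,-11.4],"claw":1},{"offset":[-0.138,-0.594,0],"rot":[0,0,-11.4],"claw":1},{"offset":[-0.138,-0.594,0],"rot":[0,0,-11.4],"claw":1},{"offset":[-0.138,-0.594,0],"rot":[0,0,-11.4],"claw":1}]'
python3 - <<'E'
from h import *
to(.4795,.3097,.013)
t=shot('top'); b=cv2.resize(t['pixels'][150:250,265:365],(400,400),interpolation=cv2.INTER_CUBIC)
d=cv2.resize(t['pixels'][150:250,375:475],(400,400),interpolation=cv2.INTER_CUBIC)
cv2.imwrite('pics/g3.png',np.hstack([b,d]))
import pickle; pickle.dump(t,open('top2.pkl','wb'))
E
```

```text
clock: 10.5
eef_pos: [0.4791, 0.308, 0.1949]
ee_rot: [0.001, 0.999, 0.033, -0.001]
wrist_force: [-0.3, 0.2, 0.5]
gripper_width: 0.088
t10.50 p [0.4791 0.308  0.1949] yaw 3.8 z [-0.0011 -0.0013 -1.    ] F [-0.3  0.2  0.5] M [-0.1   0.07  0.01] w 0.088
tool shift [ 0.0007 -0.0019  0.1819]
```

View pics/g3.png

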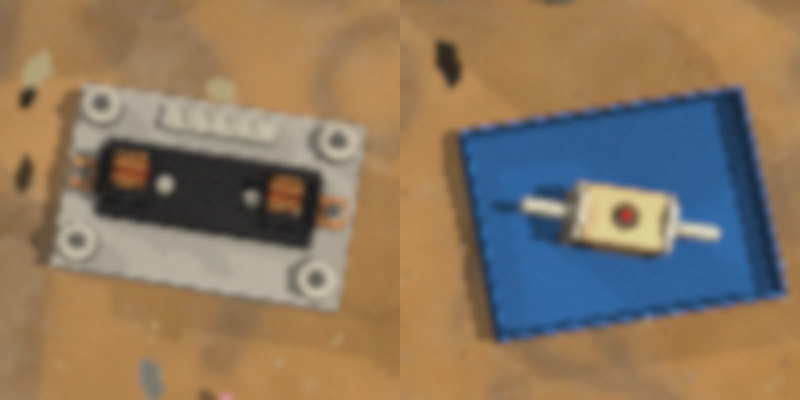

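The blown fuse lies upright in the tray, at (625,215) in the crop, and the base is empty with its clips at (130,168) and (286,194). Next, the spare.

```bash
python3 -m crank '[{"offset":[0.0007,-0.0019,0.05],"rot":[0,0,0],"claw":1},{"offset":[0.0007,-0.0019,0.1],"rot":[0,0,0],"claw":1},{"offset":[0.0007,-0.0019,0.13],"rot":[0,0,0],"claw":1},{"offset":[0.0007,-0.0019,0.15],"rot":[0,0,0],"claw":1},{"offset":[0.0007,-0.0019,0.165],"rot":[0,0,0],"claw":0.6},{"offset":[0.0007,-0.0019,0.175],"rot":[0,0,0],"claw":0.3},{"offset":[0.0007,-0.0019,0.181],"rot":[0,0,0],"claw":0.1},{"offset":[0.0007,-0.0019,0.181],"rot":[0,0,0],"claw":-0.02},{"offset":[0.0007,-0.0019,0.181],"rot":[0,0,0],"claw":-0.3},{"offset":[0.0007,-0.0019,0.181],"rot":[0,0,0],"claw":-0.3},{"offset":[0.0007,-0.0019,0.181],"rot":[0,0,0],"claw":-0.3},{"offset":[0.0007,-0.0019,0.181],"rot":[0,0,0],"claw":-0.3}]' 8
python3 - <<'E'
from h import *
import pickle
pose(); t=pickle.load(open('top2.pkl','rb'))
f=lambda x,y:((x+.5)/4-.5+265,(y+.5)/4-.5+150)
for n,p,q,z in(('clips',(130,168),(286,194),.096),('screws',(165,185),(251,198),.06),('plate',(85,87),(338,308),.042),('plate2',(365,127),(52,264),.042)):
    P=ray(t,*f(*p),z);Q=ray(t,*f(*q),z);d=P-Q;print(n,(P+Q)/2,np.hypot(d[0],d[1]),np.degrees(np.arctan2(-d[0],d[1])))
E
```

```text
clock: 11.75
eef_pos: [0.4806, 0.3123, 0.0158]
ee_rot: [-0.0, 0.999, 0.034, 0.001]
wrist_force: [-0.1, 0.7, 4.4]
gripper_width: 0.0404
t11.75 p [0.4806 0.3123 0.0158] yaw 3.9 z [ 0.0018  0.001  -1.    ] F [-0.1  0.7  4.4] M [-0.07  0.18  0.01] w 0.0404
clips [0.55287154 0.01557128 0.096     ] 0.10392324468324989 -9.329617047181808
screws [0.55148967 0.01631449 0.06      ] 0.059012492682868 -8.441528502965998
plate [0.55098135 0.01526513 0.042     ] 0.2328483987485097 -41.12543200561598
plate2 [0.55177239 0.01574902 0.042     ] 0.23545933034470368 -155.83515044431616
```

```bash
python3 -m crank '[{"offset":[0,0,0],"rot":[0,0,0],"claw":-0.5},{"offset":[0,0,0],"rot":[0,0,0],"claw":-0.5},{"offset":[0,0,0],"rot":[0,0,0],"claw":-0.5},{"offset":[0,0,-0.01],"rot":[0,0,0],"claw":-0.5},{"offset":[0,0,-0.05],"rot":[0,0,0],"claw":-0.5},{"offset":[0,0,-0.1],"rot":[0,0,0],"claw":-0.5},{"offset":[0,0,-0.14],"rot":[0,0,0],"claw":-0.5},{"offset":[0,0,-0.16],"rot":[0,0,0],"claw":-0.5},{"offset":[0,0,-0.16],"rot":[0,0,0],"claw":-0.5},{"offset":[0,0,-0.16],"rot":[0,0,0],"claw":-0.5}]' 58
python3 -c "
from h import *
to(.5538,.0181,.175)"
```

```text
clock: 12.75
eef_pos: [0.4791, 0.3113, 0.174]
ee_rot: [0.0, 0.999, 0.034, -0.0]
wrist_force: [0.1, -0.1, -3.2]
gripper_width: 0.0393
t12.75 p [0.4791 0.3113 0.174 ] yaw 3.89 z [-9.e-04 -5.e-04 -1.e+00] F [ 0.1 -0.1 -3.2] M [-0.08  0.09  0.07] w 0.0393
tool shift [ 0.0547  0.2976 -0.0009]
```

```bash
python3 -m crank '[{"offset":[0.0547,0.2976,0],"rot":[0,0,11.9],"claw":-0.5},{"offset":[0.0547,0.2976,0],"rot":[0,0,11.9],"claw":-0.5},{"offset":[0.0547,0.2976,0],"rot":[0,0,11.9],"claw":-0.5},{"offset":[0.0547,0.2976,0],"rot":[0,0,11.9],"claw":-0.5},{"offset":[0.0547,0.2976,0],"rot":[0,0,11.9],"claw":-0.5},{"offset":[0.0547,0.2976,0],"rot":[0,0,11.9],"claw":-0.5},{"offset":[0.0547,0.2976,0],"rot":[0,0,11.9],"claw":-0.5},{"offset":[0.0547,0.2976,0],"rot":[0,0,11.9],"claw":-0.5},{"offset":[0.0547,0.2976,0],"rot":[0,0,11.9],"claw":-0.5},{"offset":[0.0547,0.2976,0],"rot":[0,0,11.9],"claw":-0.5},{"offset":[0.0547,0.2976,0],"rot":[0,0,11.9],"claw":-0.5},{"offset":[0.0547,0.2976,0],"rot":[0,0,11.9],"claw":-0.5}]'
python3 -c "
from h import *
to(.5538,.0181,.125)"
```

```text
clock: 13.95
eef_pos: [0.5543, 0.0197, 0.1747]
ee_rot: [-0.0, 0.998, -0.069, -0.0]
wrist_force: [-0.1, 0.8, -1.5]
gripper_width: 0.0399
t13.95 p [0.5543 0.0197 0.1747] yaw -7.9 z [-1.e-04  1.e-04 -1.e+00] F [-0.1  0.8 -1.5] M [-0.08  0.06  0.04] w 0.0399
tool shift [-0.0003  0.0017  0.0497]
```

```bash
python3 -m crank '[{"offset":[-0.0003,0.0015,0.02],"rot":[0,0,0],"claw":-0.5},{"offset":[-0.0003,0.0015,0.04],"rot":[0,0,0],"claw":-0.5},{"offset":[-0.0003,0.0015,0.055],"rot":[0,0,0],"claw":-0.5},{"offset":[-0.0003,0.0015,0.065],"rot":[0,0,0],"claw":-0.5},{"offset":[-0.0003,0.0015,0.068],"rot":[0,0,0],"claw":-0.5},{"offset":[-0.0003,0.0015,0.068],"rot":[0,0,0],"claw":-0.5}]'
python3 - <<'E'
from h import *
p,M=pose(); c=shot('scene');t=shot('top')
a=cv2.resize(c['pixels'][140:230,260:360],(800,720),interpolation=cv2.INTER_CUBIC)[100:640]
cv2.imwrite('pics/g4.png',a)
ax=np.array([np.sin(np.radians(7.9)),np.cos(np.radians(7.9)),0])
ctr=np.array([p[0],p[1],p[2]+.0027+.0185])-.0025*ax
clip=np.array([.5535,.0156,.098])
P=[ctr-.067*ax, ctr+.067*ax, clip-.052*ax, clip+.052*ax]
q=proj(c,P); print(((q-[260,140]+.5)*8-.5-[0,100]).round(0))
E
```

```text
clock: 14.55
eef_pos: [0.5539, 0.0172, 0.1065]
ee_rot: [0.0, 0.998, -0.07, -0.0]
wrist_force: [-0.1, -0.4, -1.9]
gripper_width: 0.0396
t14.55 p [0.5539 0.0172 0.1065] yaw -8.0 z [-6.e-04  0.e+00 -1.e+00] F [-0.1 -0.4 -1.9] M [-0.05  0.06  0.02] w 0.0396
[[577. 319.]
 [314. 129.]
 [541. 351.]
 [341. 205.]]
```

View pics/g4.png

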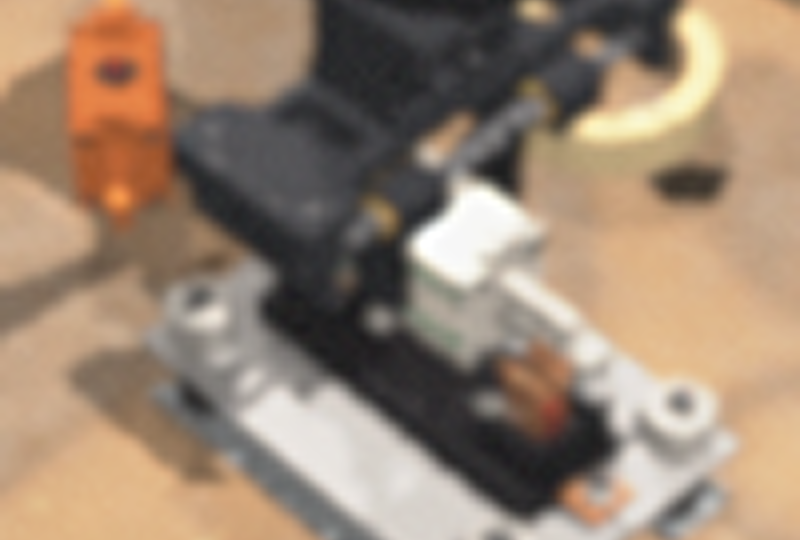

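The white fuse's -y blade is directly above the clip mouth: blade end at (577,320), clip at (535,357). I go down by feel.

```bash
python3 -m crank '[{"offset":[0,0,0.004],"rot":[0,0,0],"claw":-0.5},{"offset":[0,0,0.008],"rot":[0,0,0],"claw":-0.5},{"offset":[0,0,0.012],"rot":[0,0,0],"claw":-0.5},{"offset":[0,0,0.015],"rot":[0,0,0],"claw":-0.5},{"offset":[0,0,0.018],"rot":[0,0,0],"claw":-0.5},{"offset":[0,0,0.02],"rot":[0,0,0],"claw":-0.5},{"offset":[0,0,0.021],"rot":[0,0,0],"claw":-0.5},{"offset":[0,0,0.022],"rot":[0,0,0],"claw":-0.5},{"offset":[0,0,0.023],"rot":[0,0,0],"claw":-0.5},{"offset":[0,0,0.024],"rot":[0,0,0],"claw":-0.5}]'; python3 -c "
from h import *
pose()"; python3 -m crank '[{"offset":[0,0,0.001],"rot":[0,0,0],"claw":-0.5},{"offset":[0,0,0.002],"rot":[0,0,0],"claw":-0.5},{"offset":[0,0,0.003],"rot":[0,0,0],"claw":-0.5},{"offset":[0,0,0.004],"rot":[0,0,0],"claw":-0.5},{"offset":[0,0,0.005],"rot":[0,0,0],"claw":-0.5}]'; python3 -c "
from h import *
pose()"
```

```text
clock: 15.65
eef_pos: [0.5543, 0.0171, 0.083]
ee_rot: [-0.0, 0.998, -0.07, 0.0]
wrist_force: [-0.9, -0.5, 1.0]
gripper_width: 0.0398
t15.65 p [0.5543 0.0171 0.083 ] yaw -8.02 z [ 5.e-04 -0.e+00 -1.e+00] F [-0.9 -0.5  1. ] M [-0.13  0.14 -0.11] w 0.0398
clock: 16.15
eef_pos: [0.5543, 0.0171, 0.078]
ee_rot: [-0.0, 0.998, -0.07, 0.0]
wrist_force: [-1.3, 0.8, 3.7]
gripper_width: 0.0393
t16.15 p [0.5543 0.0171 0.078 ] yaw -8.03 z [ 5.e-04  1.e-04 -1.e+00] F [-1.3  0.8  3.7] M [-0.15  0.29 -0.33] w 0.0393
```

```bash
python3 -m crank '[{"offset":[-0.0003,0,0.001],"rot":[0,0,0.2],"claw":-0.5},{"offset":[-0.0005,0,0.002],"rot":[0,0,0.4],"claw":-0.5},{"offset":[-0.0005,0,0.003],"rot":[0,0,0.4],"claw":-0.5},{"offset":[-0.0005,0,0.004],"rot":[0,0,0.4],"claw":-0.5},{"offset":[-0.0005,0,0.005],"rot":[0,0,0.4],"claw":-0.5},{"offset":[-0.0005,0,0.006],"rot":[0,0,0.4],"claw":-0.5},{"offset":[-0.0005,0,0.007],"rot":[0,0,0.4],"claw":-0.5},{"offset":[-0.0005,0,0.008],"rot":[0,0,0.4],"claw":-0.5},{"offset":[-0.0005,0,0.009],"rot":[0,0,0.4],"claw":-0.5},{"offset":[-0.0005,0,0.01],"rot":[0,0,0.4],"claw":-0.5}]'; python3 -c "
from h import *
pose()"
```

```text
clock: 17.15
eef_pos: [0.5541, 0.0171, 0.0683]
ee_rot: [0.0, 0.997, -0.073, 0.001]
wrist_force: [2.9, 0.1, -0.5]
gripper_width: 0.0396
t17.15 p [0.5541 0.0171 0.0683] yaw -8.38 z [ 1.3e-03 -1.0e-04 -1.0e+00] F [ 2.9  0.1 -0.5] M [-0.04  0.01 -0.04] w 0.0396
```

```bash
for i in 1 2; do python3 -m crank '[{"offset":[0,0,0.001],"rot":[0,0,0],"claw":-0.5},{"offset":[0,0,0.002],"rot":[0,0,0],"claw":-0.5},{"offset":[0,0,0.003],"rot":[0,0,0],"claw":-0.5},{"offset":[0,0,0.004],"rot":[0,0,0],"claw":-0.5}]' >/dev/null; python3 -c "
from h import *
pose()"; done
```

```text
t17.55 p [0.554  0.0171 0.064 ] yaw -8.43 z [ 9.e-04  1.e-04 -1.e+00] F [ 0.  -0.   6.5] M [-0.03  0.15 -0.52] w 0.0391
t17.95 p [0.554  0.0171 0.0604] yaw -8.43 z [ 8.e-04  1.e-04 -1.e+00] F [-1.8 -0.5  9.7] M [-0.06  0.33 -0.49] w 0.0396
```

```bash
for i in 1 2; do python3 -m crank '[{"offset":[0,0,0.001],"rot":[0,0,0],"claw":-0.5},{"offset":[0,0,0.002],"rot":[0,0,0],"claw":-0.5},{"offset":[0,0,0.003],"rot":[0,0,0],"claw":-0.5},{"offset":[0,0,0.004],"rot":[0,0,0],"claw":-0.5}]' >/dev/null; python3 -c "
from h import *
pose()"; done
```

```text
t18.35 p [0.5541 0.0171 0.0568] yaw -8.43 z [ 9.e-04  1.e-04 -1.e+00] F [-2.4 -0.9 11.5] M [-0.02  0.48 -0.57] w 0.0397
t18.75 p [0.5541 0.0171 0.0532] yaw -8.43 z [ 8.e-04  1.e-04 -1.e+00] F [-4.   0.9 15. ] M [-0.07  0.62 -0.54] w 0.0393
```

```bash
for i in 1 2; do python3 -m crank '[{"offset":[0,0,0.001],"rot":[0,0,0],"claw":-0.5},{"offset":[0,0,0.002],"rot":[0,0,0],"claw":-0.5},{"offset":[0,0,0.0025],"rot":[0,0,0],"claw":-0.5}]' >/dev/null; python3 -c "
from h import *
pose()"; done
```

```text
t19.05 p [0.5541 0.0171 0.0509] yaw -8.43 z [ 9.e-04  1.e-04 -1.e+00] F [-4.3 -0.  15.5] M [-0.02  0.74 -0.56] w 0.0396
t19.35 p [0.5541 0.0171 0.0486] yaw -8.42 z [ 8.e-04  1.e-04 -1.e+00] F [-4.4 -0.2 17.7] M [-0.02  0.88 -0.51] w 0.0395
```

The force dropped at about 10 N, and afterwards followed F = 0.72 N/mm from exactly the home height. Both of these fit a full snap, and the press ended at about 19.7 N. Now I ease back up and look before letting go.

```bash
python3 -m crank '[{"offset":[0,0,0],"rot":[0,0,0],"claw":-0.5},{"offset":[0,0,-0.003],"rot":[0,0,0],"claw":-0.5},{"offset":[0,0,-0.006],"rot":[0,0,0],"claw":-0.5},{"offset":[0,0,-0.009],"rot":[0,0,0],"claw":-0.5},{"offset":[0,0,-0.012],"rot":[0,0,0],"claw":-0.5},{"offset":[0,0,-0.015],"rot":[0,0,0],"claw":-0.5},{"offset":[0,0,-0.018],"rot":[0,0,0],"claw":-0.5},{"offset":[0,0,-0.021],"rot":[0,0,0],"claw":-0.5},{"offset":[0,0,-0.0235],"rot":[0,0,0],"claw":-0.5},{"offset":[0,0,-0.0235],"rot":[0,0,0],"claw":-0.5}]';python3 - <<'E'
from h import *
pose(); c=shot('scene')
cv2.imwrite('pics/g5.png',cv2.resize(c['pixels'][140:230,260:360],(800,720),interpolation=cv2.INTER_CUBIC)[100:640])
E
```

```text
clock: 20.35
eef_pos: [0.5538, 0.0172, 0.0703]
ee_rot: [-0.0, 0.997, -0.073, 0.0]
wrist_force: [1.3, -0.8, 2.2]
gripper_width: 0.0397
t20.35 p [0.5538 0.0172 0.0703] yaw -8.42 z [ 6.e-04  1.e-04 -1.e+00] F [ 1.3 -0.8  2.2] M [-0.01 -0.24 -0.49] w 0.0397
```

View pics/g5.png

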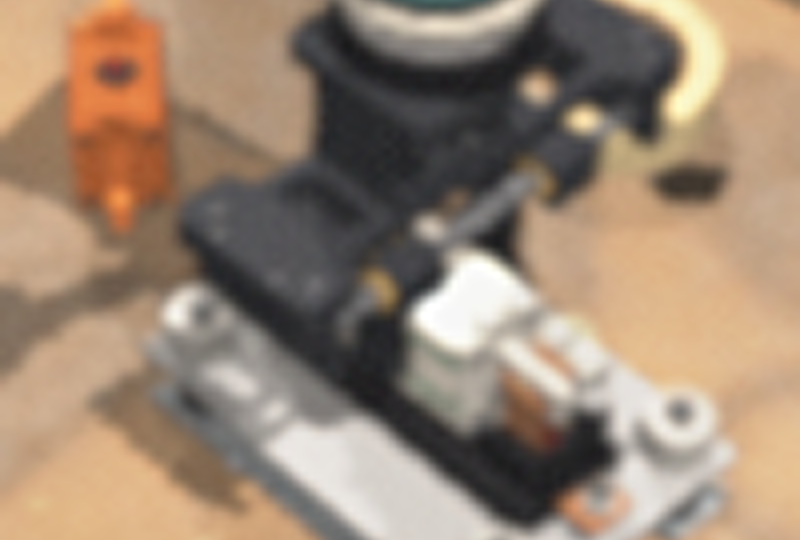

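The blade is down between the leaves at (545,380), with the body level. I go up the last 2.5 mm to unload it, release it, and retreat.

```bash
python3 -m crank '[{"offset":[0,0,-0.0015],"rot":[0,0,0],"claw":-0.5},{"offset":[0,0,-0.0025],"rot":[0,0,0],"claw":-0.5}]' 10 >/dev/null; python3 -m crank '[{"offset":[0,0,0],"rot":[0,0,0],"claw":-0.5},{"offset":[0,0,0],"rot":[0,0,0],"claw":0.1},{"offset":[0,0,0],"rot":[0,0,0],"claw":0.5},{"offset":[0,0,0],"rot":[0,0,0],"claw":0.5},{"offset":[0,0,0],"rot":[0,0,0],"claw":0.5},{"offset":[0,0,-0.02],"rot":[0,0,0],"claw":0.5},{"offset":[0,0,-0.05],"rot":[0,0,0],"claw":0.5},{"offset":[0,0,-0.09],"rot":[0,0,0],"claw":0.5},{"offset":[0,0,-0.13],"rot":[0,0,0],"claw":0.5},{"offset":[-0.05,-0.05,-0.15],"rot":[0,0,0],"claw":0.5},{"offset":[-0.05,-0.1,-0.15],"rot":[0,0,0],"claw":0.5},{"offset":[-0.05,-0.15,-0.15],"rot":[0,0,0],"claw":0.5},{"offset":[-0.05,-0.2,-0.15],"rot":[0,0,0],"claw":0.5},{"offset":[-0.05,-0.25,-0.15],"rot":[0,0,0],"claw":0.5},{"offset":[-0.05,-0.3,-0.15],"rot":[0,0,0],"claw":0.5},{"offset":[-0.05,-0.35,-0.15],"rot":[0,0,0],"claw":0.5},{"offset":[-0.05,-0.35,-0.15],"rot":[0,0,0],"claw":0.5},{"offset":[-0.05,-0.35,-0.15],"rot":[0,0,0],"claw":0.5}]'
python3 - <<'E'
from h import *
import pickle
pose(); c=shot('scene');t=shot('top')
a=cv2.resize(c['pixels'][150:240,265:355],(400,400),interpolation=cv2.INTER_CUBIC)
b=cv2.resize(t['pixels'][155:235,275:355],(400,400),interpolation=cv2.INTER_CUBIC)
cv2.imwrite('pics/g6.png',np.hstack([a,b]))
o=pickle.load(open('top.pkl','rb'))['pixels']
d=(cv2.absdiff(o,t['pixels']).max(2)>40).astype(np.uint8);n,l,s,ce=cv2.connectedComponentsWithStats(d)
print([(x[:5].tolist()) for x in s[1:] if x[4]>15])
E
```

```text
clock: 22.4
eef_pos: [0.5548, 0.3729, 0.2219]
ee_rot: [0.0, 0.997, -0.072, -0.0]
wrist_force: [0.4, -0.1, -0.6]
gripper_width: 0.0661
t22.40 p [0.5548 0.3729 0.2219] yaw -8.22 z [-9.e-04 -4.e-04 -1.e+00] F [ 0.4 -0.1 -0.6] M [-0.03  0.07  0.02] w 0.0661
[[18, 104, 193, 296, 27862], [99, 108, 25, 33, 158], [143, 148, 4, 7, 18], [41, 177, 13, 11, 80], [305, 187, 24, 18, 324], [399, 195, 57, 20, 673], [186, 216, 35, 17, 382], [223, 222, 12, 3, 32], [222, 226, 4, 6, 17], [265, 355, 25, 12, 210]]
```

View pics/g6.png

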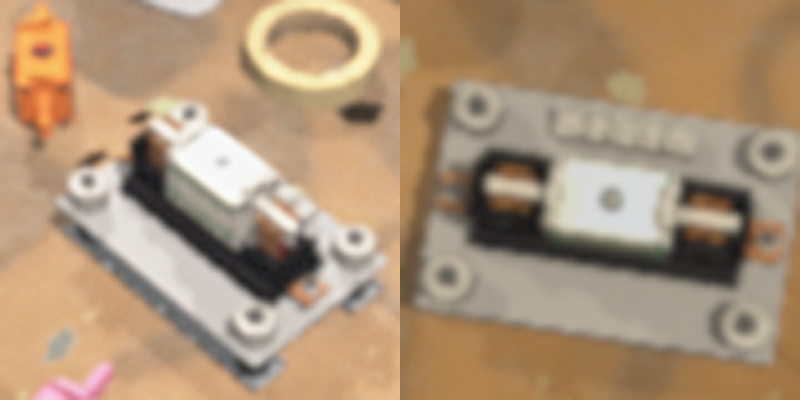

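```bash
python3 -c "
from workcell import close_job
print(close_job())"
```

```text
the job is handed in; nothing more can be done
None
```

The fuse is changed and the job is handed in, at about 22.4 s on the robot's clock. I pulled the blown fuse and it lies upright in the blue tray. The spare is pressed home in the clips and released.

**Seating:** The clips gave way at about 10 N. After that the force rose evenly, about 0.72 N/mm, measured from the height expected for a fully home fuse. I ended the press at about 19.7 N on the base (17.7 N at the wrist plus the fuse's weight), well under the 30 N limit.

**Final pictures:** They show the white fuse level and square, with both blades between their leaves and the arm clear of it. Compared with the first top picture, the large changes were at the arm, the chassis fuse, the tray and the spare's old spot. The arm hid part of the left side.

**Disagreements, none critical:**
- The scene camera put the blown fuse's pin 3–4 mm off, in x and y, from the top camera. I went by the top camera and by touch.
- A small twist of about 0.5 N m and a sideways force of up to 4.4 N built up during the press. The sideways force was nearly gone before I let go, but the twist remained until release.
- I first read the tray's angle with the wrong sign, but the fuse still lies wholly inside it.

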